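# Press the pencil box's end board home with the quick clamp

### The arm

A 6-joint arm with a two-finger parallel gripper is mounted at the origin on the work surface. World frame = base frame: x ahead of the robot, y to its left, z up, the work surface at z = 0. Lengths are in m, angles in rad, forces in N, time in s.
With the tool pointing down it reaches from about 0.25 to 0.775 m from the base axis. Payload 4 kg.
Tool frame: the origin (TCP) lies midway between the tips of the shut fingers; the grasp point (between the pads) lies 19 mm behind it; z points along the fingers, y is the direction in which the jaws open and shut (so a half turn about z gives the same grasp; the last joint's range is limited). The gripper opens to 85 mm and grips with 20 to 120 N. Pads are 22 mm wide; open, the fingers measure 114 mm over their backs; the gripper's body (76 mm by 85 mm) begins 54 mm behind the grasp point. The pads swing forward as they close: fully open they stand 13 mm farther back than shut.
Start: joints at [1.097, 0.087, 1.371, -0, 1.684, -0.103], TCP at [0.199, 0.513, 0.231] pointing down, gripper open.
Joint ranges: [-3.1, 3.1], [-0.76, 2.03], [0.27, 2.55], [-1.08, 4.22], [0.17, 2.65], [-2.57, 2.57]. Speed limits (rad/s): [2.79, 2.79, 3.14, 3.14, 3.14, 3.14].

### API

Orientations are given as a unit quaternion [w, x, y, z].
In Python, from rig import manip gives the robot as it stands.
- The arm moves only by the shell command python3 -m handwheel 'ROWS'. ROWS is JSON, a list of rows, each a list of 7 numbers: the shift along the world's x, y, z in cm, then the turn, a rotation vector about the world's x, y, z in degrees, then the opening, from 0 (shut) to 1 (fully open). A call has 1 to 8 rows; each row is the pose to reach, as a shift and turn from the pose measured when the call began; what a row does not reach only later rows make up. A row lasts 1/10 s, in which the tool goes at most 50 mm and 8.59 degrees, less where a joint would pass 70% of its speed; a pose out of reach is approached as far as the arm can. A call with a gripper value outside its range is refused whole. The fingers move at their own pace and stop on an object; the grip force is fixed at half the most. Time passes only in rows, so rows that repeat a pose let the fingers close. It gives the time, the measured TCP pose, the force and the opening at its end, in the units of the state.
- manip.get_obs(): the state, without advancing time (a new reading comes with each control period).
- manip.camera(name): name is "scene" or "top"; returns a dict with "img" (384x512x3 uint8, blue, green, red), "range_z" (384x512 float32, m along the optical axis (not along the pixel's ray), 0 where there is no reading), "camera_matrix" (3x3 intrinsics, pixels), "T" (4x4, takes a point from camera to world coordinates). Camera axes: x right, y up, looking along -z (the intrinsics and any distortion apply to the point x, -y, -z); pixel columns grow to the right and rows downward; lengths in m; the calibration is good to about 2 mm. A picture is of the moment at which its call begins.
- manip.sign_off(): hands the job in, once; it reports no verdict.
Trained networks look in the newest picture that a camera, given by its name, has taken for a name from the list of things; names that differ only in an ending like _2 or _b are one class to them, and where a whole thing is asked for, a point or a joint stands for the part that bears it (a point fixed in the world has none). Each returns a list of dicts, best first, with "confidence" (0 to 1); they miss things now and then, are a little off and sometimes report something else, mostly with a low value. They report only what shows in the picture. A call takes as long as a camera call.
- manip.look_for(camera, target): "xyz" ([x, y, z] in m, in the coordinates of the camera as it stood for that picture, good to about 4 mm: the middle of the surface that is visible of it).
- manip.silhouettes(camera, target): "pixels" (384x512 bool, what is visible of it).
- manip.spot_point(camera, target): "xyz" ([x, y, z] in m, in the coordinates of the camera as it stood for that picture, good to about 4 mm: a listed point, or the origin of a listed thing).
The state is a dict: "clock": time; "q": joint angles; "qvel": joint speeds; "tau": joint torques, N m; "eef_pos": TCP position; "tcp_rot": TCP orientation; "wrist_force": force on the tool from outside, world axes, zero at the start; "wrist_torque": the same for the moment, N m; "gripper_width": opening from 0.0 (shut) to 1.0 (fully open).
Only numpy, scipy, OpenCV 4.12 (cv2) and the standard library are available. Lean on these libraries where they do the work, as an engineer would, in place of code of your own. Each camera call takes 0.05 s, during which the arm holds its last target.

### The job

The end board of the pine pencil box in the quick clamp still stands off on its dowels. Pump the clamp's trigger, gently so that the wood is not crushed, until the jaw has pressed the board fully home against the box (do not push the board or the box by hand); then squeeze the jaw's release lever and slide the jaw all the way back to its start. Leave the trigger and the lever sprung back, and do not disturb the mug, the jar or the sharpener.

Things in the scene. Friction and masses are not known exactly. Their poses are not given: they have to be found in the camera images.
- clamp: Quick bar clamp screwed to a 385 x 110 x 12 mm wooden base board. Origin on the table under the base; its +x is the clamp axis (the jaw advances to +x), y across, z up; x, z below are in this frame. Along +x: trigger, handle post, release lever, thumb post, rubber pad, end board, pencil box, tail stop. The trigger pivots at x -60, z 30 mm.
- handle_grip (a point): Point in the middle of the fixed black upright handle post (12 mm along x, 28 mm across, its top at z 135 mm); the point is at clamp x -32, z 122 mm. The trigger is squeezed towards this post.
- trigger (a joint): Trigger angle, rad: 0 at rest, 0.42 fully squeezed. An upright sprung lever whose top swings 39 mm to +x, towards the handle post. One full squeeze ratchets the jaw about 7 mm forward (the first third is idle); the jaw stays while the trigger springs back. Let it return fully between squeezes. Once the board is home it stalls part-way.
- trigger_bar (a point): Middle of the trigger's rounded cross-bar (12 mm thick round bar lying across, along y, 36 mm long overall), 95 mm from the trigger's pivot; at rest it is at clamp x -85, z 122 mm, at full squeeze x -46, z 124 mm. Free space behind it (-x side) for closed fingers to push it to +x. Across trigger bar and handle post it measures 66 mm at rest and 26 mm squeezed.
- jaw (a joint): Travel of the sliding jaw along the clamp's +x, m: 0 = fully back, its start and its stop; at most 0.045. It ratchets forward with light friction; it cannot be pulled back unless the release lever is pressed.
- pad_face (a point): Middle of the front (+x) face of the jaw's rubber pad, 40 mm wide, 34 mm high, centre at z 42 mm. Pushing the trigger bar takes about 3 N idle and 8 to 11 N while the board moves; beyond that each extra 1 N on the bar adds about 3 N at the pad. 12 to 14 N on the bar is ample; from about 18 N the wood is crushed (40 N at the pad).
- release (a joint): Release lever angle, rad: near 0 sprung back (up to 0.2 while its pawl rides over a tooth, about 0 with the jaw fully back), 0.34 fully pressed to its stop. Its top swings 22 mm to +x, towards the thumb post. Above about 0.25 the jaw is free to slide back, with about 5 N. The lever's own spring is about 1 N at its bar. Let go, it springs back and locks the jaw.
- release_bar (a point): Middle of the release lever's rounded cross-bar (10 mm thick round bar along y, 34 mm long overall), 66 mm from its pivot, z 88 to 90 mm; at rest 35 mm to -x of post_grip, fully pressed 12.6 mm to -x of it. It rides on the jaw.
- post_grip (a point): Point in the fixed aluminium thumb post on the jaw (12 mm along x, 26 mm across, top at z 102 mm), at z 90 mm. Pinching lever bar and post together (46 mm over both at rest, 24 mm pressed) presses the lever; then drag to -x. The jaw block beneath reaches up to z 62 mm.
- pencil_box: Open pine pencil box 100 x 90 x 44 mm, fixed on the clamp rail (underside at z 20 mm, top at z 64 mm) against the tail stop, which differs in position along the rail. Origin at the centre of its underside, axes as the clamp's.
- end_board (a joint): Gap left between the end board and the box, m: 0 = fully home, 0.008 to 0.013 at the start. It moves stiffly (about 10 N) on its dowels and stays where it is pressed.
- board_face (a point): Middle of the end board's outer (-x) face, the one the pad presses; the board is 12 mm thick, 90 mm wide, 44 mm high.
- mug: Navy ceramic mug, 82 mm wide, 95 mm high, origin under its centre. Leave it alone.
- jar: Closed clear glass jar, 76 mm wide, 110 mm high, origin under its centre. Leave it alone.
- sharpener: Aluminium hand-crank pencil sharpener, base 85 x 62 mm, about 90 mm high, origin under its centre. Leave it alone.

How it is judged:
By the outcome, as a careful person would: the job done as asked, in the order asked, and still so for the second after the job is handed in, with the robot touching nothing.
It also fails if it takes over 72 s, if anything falls off the work surface, if the arm or the gripper's body presses on something with over 40 N, if the wrist force passes 120 N, or if a joint passes its speed limit or range.

## Working session

There is one attempt and no reset: what is moved stays moved. The work goes in short steps, Python scripts to look and compute and a shell command to move; the robot and the scene stay as the last step left them, time stands still between calls to the robot, and variables do not carry over. Pictures are saved under pics/ and viewed, and the job is handed in when it is done.

```bash
ls; mkdir -p pics
cat > h.py <<'E'
import numpy as np, cv2
from rig import manip
def w(cam,p):
    T=np.array(cam["T"]); return (T@np.append(p,1))[:3]
def save(cam,n): cv2.imwrite(f"pics/{n}.png",cam["img"])
E
python3 - <<'E'
from h import *
o=manip.get_obs(); print({k:np.round(v,3) for k,v in o.items()})
for c in ["scene","top"]:
    cam=manip.camera(c); save(cam,c+"0")
    print(c,np.round(cam["T"],3).tolist(),np.round(cam["camera_matrix"],1).tolist())
    for t in ["handle_grip","trigger_bar","release_bar","post_grip","pad_face","board_face","clamp","pencil_box","mug","jar","sharpener"]:
        r=manip.spot_point(c,t)
        print(t,[(np.round(w(cam,d["xyz"]),4).tolist(),round(d["confidence"],2)) for d in r[:2]])
print(manip.get_obs()["clock"])
E
```

```text
pics
{'clock': np.float64(0.0), 'q': array([ 1.097,  0.088,  1.372, -0.   ,  1.684, -0.103]), 'qvel': array([ 0.   , -0.001, -0.001,  0.   ,  0.001,  0.   ]), 'tau': array([-1.0000e-03, -3.5186e+01, -3.1327e+01, -0.0000e+00,  1.1000e-02,
       -0.0000e+00]), 'eef_pos': array([0.199, 0.512, 0.23 ]), 'tcp_rot': array([-0.   ,  0.184,  0.983, -0.001]), 'wrist_force': array([-0.388, -0.058, -0.426]), 'wrist_torque': array([ 0.006, -0.006,  0.021]), 'gripper_width': np.float64(1.003)}
scene [[0.138, -0.541, 0.83, 1.85], [0.99, 0.076, -0.115, -0.138], [-0.001, 0.838, 0.546, 0.934], [0.0, 0.0, 0.0, 1.0]] [[497.6, 0.0, 260.1], [0.0, 497.6, 194.1], [0.0, 0.0, 1.0]]
handle_grip [([0.5654, 0.0053, 0.1182], 0.9)]
trigger_bar [([0.5496, -0.0471, 0.119], 0.41)]
release_bar [([0.5808, 0.0737, 0.0864], 0.67)]
post_grip [([0.5913, 0.1049, 0.0912], 0.91)]
pad_face [([0.5942, 0.1256, 0.0375], 0.86)]
board_face [([0.6007, 0.1388, 0.0435], 0.61)]
clamp [([0.5731, 0.0375, -0.0028], 0.88)]
pencil_box [([0.5513, -0.0423, 0.1186], 0.21)]
mug [([0.6374, -0.3571, 0.0006], 0.61)]
jar [([0.4988, -0.3662, -0.0042], 0.94)]
sharpener [([0.6163, 0.4747, -0.0023], 0.85)]
top [[0.001, 0.993, -0.115, 0.431], [-1.0, 0.001, -0.001, 0.047], [-0.001, 0.115, 0.993, 1.436], [0.0, 0.0, 0.0, 1.0]] [[375.5, 0.0, 255.4], [0.0, 375.5, 189.7], [0.0, 0.0, 1.0]]
handle_grip [([0.5649, 0.0094, 0.1224], 0.62)]
trigger_bar [([0.5466, -0.0396, 0.1209], 0.41)]
release_bar [([0.5827, 0.0738, 0.0833], 0.56)]
post_grip [([0.5869, 0.11, 0.0902], 0.69)]
pad_face [([0.5958, 0.1312, 0.0432], 0.66)]
board_face [([0.6005, 0.1387, 0.0462], 0.7)]
clamp [([0.5705, 0.0364, 0.0032], 0.85)]
pencil_box [([0.6191, 0.2149, 0.0166], 0.9), ([0.4964, -0.3642, -0.0005], 0.25)]
mug [([0.6431, -0.3573, -0.0031], 0.72)]
jar [([0.4958, -0.3653, -0.0], 0.72)]
sharpener [([0.6214, 0.4689, 0.0038], 0.87)]
1.2
```

View images.

View pics/scene0.png

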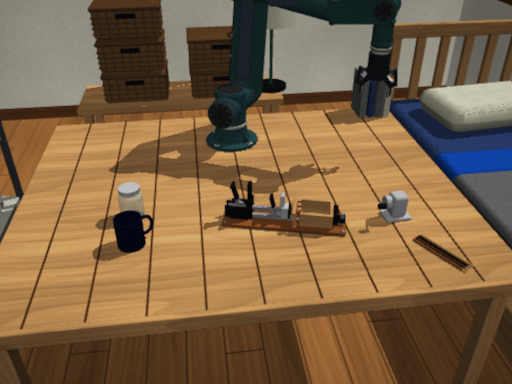

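View pics/top0.png

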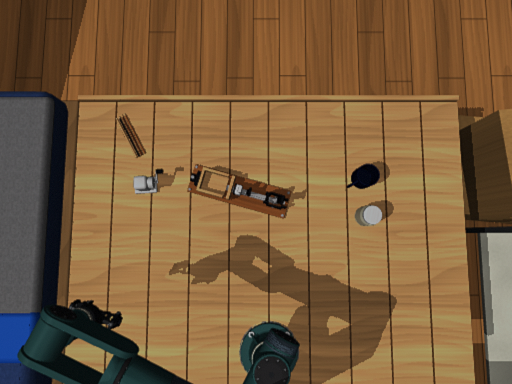

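Run:
```python
from h import *
P={"hg":(-.032,[[.5654,.0053],[.5649,.0094]]),"tb":(-.085,[[.5496,-.0471],[.5466,-.0396]])}
# direction from all points fit
pts=np.array([[.5652,.0074],[.5481,-.0433],[.5818,.0738],[.5891,.1075],[.595,.1284],[.6006,.1388],[.5718,.037],[.6191,.2149]])
c=pts.mean(0);u,s,v=np.linalg.svd(pts-c);d=v[0]*np.sign(v[0][1]);print(d,np.degrees(np.arctan2(d[1],d[0])))
for p in pts: print(p,(p-pts[6])@d*1e3, np.dot(p-c,[-d[1],d[0]])*1e3)
```

```text
[0.26103839 0.96532842] 74.86831444339617
[0.5652 0.0074] -30.296574610879823 -1.7595088991513643
[ 0.5481 -0.0433] -83.70248199288214 1.5129606125461257
[0.5818 0.0738] 38.134469765362894 -0.4510114491355546
[0.5891 0.1075] 72.57161777152527 1.2990848915460131
[0.595  0.1284] 94.28710825624802 1.0593496043757415
[0.6006 0.1388] 105.78833881598882 -1.6316902711528933
[0.5718 0.037 ] 0.0 -0.40394007117133984
[0.6191 0.2149] 184.07904180834794 0.37475558214337956
```

The pictures match the networks: the clamp lies mid-table, its axis about 75° from world x, with the trigger at the −y end (top picture, about (285,205)) and the box at the +y end (about (213,182)). The mug and jar are near (367,176) and (371,215), and the sharpener near (147,184). I'm moving behind the trigger with the fingers shut.

```bash
python3 -m handwheel '[[2.4,-4.2,0,0,0,1,0],[4.9,-8.5,0,0,0,2,0],[7.3,-12.7,0,0,0,3,0],[9.8,-16.9,0,0,0,4,0],[12.2,-21.1,0,0,0,5,0],[14.6,-25.4,0,0,0,6,0],[17.1,-29.6,0,0,0,6.1,0],[19.5,-33.8,0,0,0,6.1,0]]'
```

```text
clock: 2.0
eef_pos: [0.395, 0.1728, 0.2317]
tcp_rot: [0.001, 0.132, 0.991, 0.0]
wrist_force: [0.8, 1.3, 0.3]
gripper_width: -0.001
```

```bash
python3 -m handwheel '[[2.4,-4.2,0,0,0,0,0],[4.8,-8.4,0,0,0,0,0],[7.2,-12.7,0,0,0,0,0],[9.7,-16.9,0,0,0,0,0],[12.1,-21.1,0,0,0,0,0],[14.5,-25.3,0,0,0,0,0],[14.5,-25.3,-4,0,0,0,0],[14.5,-25.3,-8,0,0,0,0]]'
python3 - <<'E'
from h import *
from scipy.spatial.transform import Rotation as R
o=manip.get_obs();q=o["tcp_rot"];M=R.from_quat([*q[1:],q[0]]).as_matrix();print(np.round(M,3),np.degrees(np.arctan2(M[1,1],M[0,1])))
for c in ["scene","top"]:
    cam=manip.camera(c); cv2.imwrite(f"pics/{c}1.png",cv2.resize(cam["img"][150:270,170:370],None,fx=4,fy=4,interpolation=cv2.INTER_CUBIC))
    for t in ["trigger_bar","handle_grip","post_grip","board_face"]:
        r=manip.spot_point(c,t)
        print(t,[(np.round(w(cam,d["xyz"]),4).tolist(),round(d["confidence"],2)) for d in r[:1]])
E
```

```text
clock: 2.8
eef_pos: [0.5417, -0.0823, 0.1521]
tcp_rot: [0.003, 0.133, 0.991, 0.0]
wrist_force: [0.1, 1.1, -0.9]
gripper_width: -0.002
[[-0.965  0.264  0.005]
 [ 0.264  0.965 -0.   ]
 [-0.005  0.001 -1.   ]] 74.69133546375234
trigger_bar [([0.5511, -0.044, 0.1167], 0.49)]
handle_grip [([0.5643, 0.0095, 0.1205], 0.72)]
post_grip [([0.5941, 0.1032, 0.0926], 0.98)]
board_face [([0.5992, 0.1374, 0.044], 0.58)]
trigger_bar [([0.545, -0.0424, 0.122], 0.56)]
handle_grip [([0.5654, 0.0088, 0.1236], 0.88)]
post_grip [([0.5901, 0.11, 0.0891], 0.79)]
board_face [([0.6018, 0.1382, 0.0446], 0.4)]
```

View pics/scene1.png

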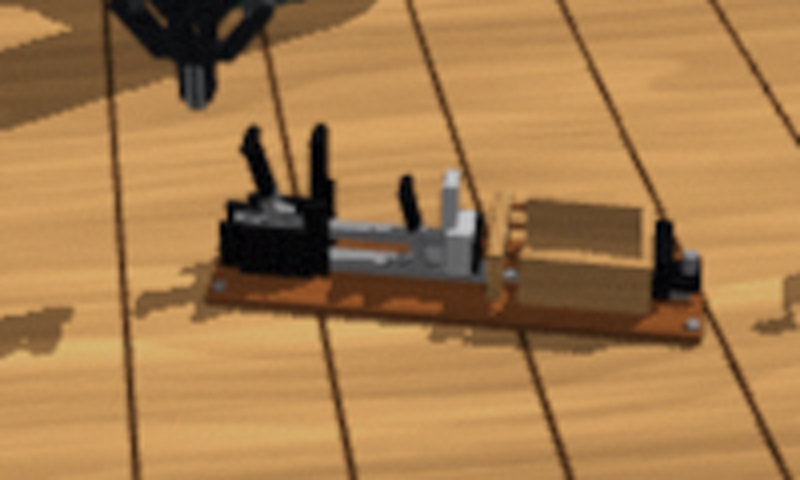

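```bash
python3 -m handwheel '[[0,0.1,-2.5,0,0,0,0],[0,0.2,-4.5,0,0,0,0],[0.2,0.9,-4.5,0,0,0,0]]'
```

```text
clock: 3.6
eef_pos: [0.5414, -0.0709, 0.107]
tcp_rot: [0.0, 0.132, 0.991, 0.0]
wrist_force: [-0.8, -0.2, -0.1]
gripper_width: 0.001
```

The crop shows the shut fingers up behind the trigger bar (255,140), the post at (320,140), the release lever at (408,190), the thumb post at (450,185) and the board standing off at (497,235). Next I push gently and watch the force.

```bash
for r in '[[0.13,0.48,0,0,0,0,0],[0.26,0.97,0,0,0,0,0]]' '[[0.13,0.48,0,0,0,0,0],[0.26,0.97,0,0,0,0,0]]' ; do :; done; python3 -m handwheel '[[0.13,0.48,0,0,0,0,0],[0.26,0.97,0,0,0,0,0]]'; python3 -m handwheel '[[0.13,0.48,0,0,0,0,0],[0.26,0.97,0,0,0,0,0]]'
```

```text
clock: 3.8
eef_pos: [0.5446, -0.0613, 0.1086]
tcp_rot: [0.001, 0.132, 0.991, -0.001]
wrist_force: [-1.3, -3.7, 2.1]
gripper_width: 0.003
clock: 4.0
eef_pos: [0.5481, -0.0518, 0.1103]
tcp_rot: [0.003, 0.132, 0.991, -0.001]
wrist_force: [-1.3, -2.6, 2.5]
gripper_width: 0.003
```

```bash
python3 -m handwheel '[[0.13,0.48,-0.15,0,0,0,0],[0.26,0.97,-0.3,0,0,0,0]]'; python3 -m handwheel '[[0.13,0.48,0,0,0,0,0],[0.26,0.97,-0.1,0,0,0,0]]'
```

```text
clock: 4.2
eef_pos: [0.5517, -0.0429, 0.1087]
tcp_rot: [0.004, 0.132, 0.991, -0.002]
wrist_force: [-1.0, -6.3, 4.9]
gripper_width: 0.003
clock: 4.4
eef_pos: [0.5544, -0.0341, 0.1084]
tcp_rot: [0.004, 0.132, 0.991, -0.004]
wrist_force: [-1.9, -6.4, 4.8]
gripper_width: 0.002
```

```bash
python3 -m handwheel '[[0.13,0.48,-0.1,0,0,0,0],[0.20,0.77,-0.2,0,0,0,0]]'
```

```text
clock: 4.6
eef_pos: [0.5569, -0.0269, 0.1072]
tcp_rot: [0.005, 0.132, 0.991, -0.005]
wrist_force: [-2.7, -5.6, 6.0]
gripper_width: -0.0
```

```bash
python3 -m handwheel '[[0.1,0.4,0,0,0,0,0]]'
```

```text
clock: 4.7
eef_pos: [0.5572, -0.0259, 0.1073]
tcp_rot: [0.005, 0.133, 0.991, -0.008]
wrist_force: [-6.9, -14.4, 1.4]
gripper_width: -0.003
```

```bash
python3 -m handwheel '[[-0.6,-2.2,0,0,0,0,0],[-1.2,-4.4,0,0,0,0,0],[-1.2,-4.4,0,0,0,0,0]]';python3 - <<'E'
from h import *
c="scene"
cam=manip.camera(c); cv2.imwrite(f"pics/{c}2.png",cv2.resize(cam["img"][170:240,210:350],None,fx=5,fy=5,interpolation=cv2.INTER_CUBIC))
for t in ["trigger_bar","post_grip","board_face"]:
        r=manip.spot_point(c,t)
        print(t,[(np.round(w(cam,d["xyz"]),4).tolist(),round(d["confidence"],2)) for d in r[:1]])
E
```

```text
clock: 5.0
eef_pos: [0.5449, -0.0707, 0.1067]
tcp_rot: [0.004, 0.134, 0.991, -0.008]
wrist_force: [0.1, -0.2, 0.2]
gripper_width: 0.002
trigger_bar [([0.5492, -0.0422, 0.121], 0.41)]
post_grip [([0.5939, 0.1145, 0.0925], 0.95)]
board_face [([0.6017, 0.1422, 0.0431], 0.73)]
```

View pics/scene2.png

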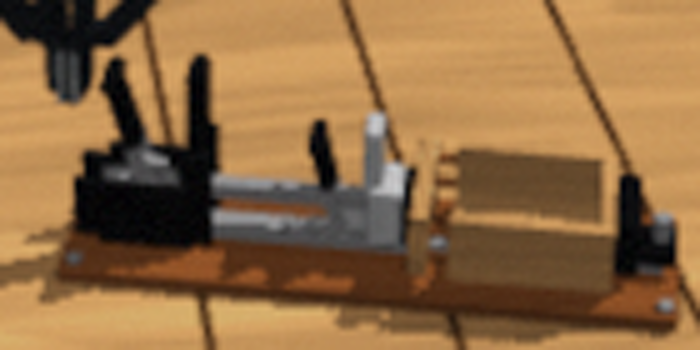

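The jaw stepped forward and its pad (405,190) is now nearly at the board (423,200), with the trigger sprung back at (118,80). Second squeeze.

```bash
python3 -m handwheel '[[0.13,0.48,0,0,0,0,0],[0.26,0.97,-0.1,0,0,0,0],[0.4,1.45,-0.1,0,0,0,0],[0.53,1.93,-0.2,0,0,0,0]]'; python3 -m handwheel '[[0.13,0.48,-0.1,0,0,0,0],[0.26,0.97,-0.1,0,0,0,0]]'
```

```text
clock: 5.6
eef_pos: [0.5512, -0.049, 0.1055]
tcp_rot: [0.005, 0.132, 0.991, -0.008]
wrist_force: [-0.7, -3.2, 1.9]
gripper_width: 0.004
clock: 5.8
eef_pos: [0.5536, -0.0411, 0.1055]
tcp_rot: [0.005, 0.132, 0.991, -0.01]
wrist_force: [-4.7, -8.3, 6.3]
gripper_width: 0.003
```

```bash
python3 -m handwheel '[[0.13,0.4,0,0,0,0,0],[0.2,0.7,-0.1,0,0,0,0]]'
```

```text
clock: 6.0
eef_pos: [0.5552, -0.0361, 0.1056]
tcp_rot: [0.005, 0.132, 0.991, -0.013]
wrist_force: [-5.4, -7.9, 8.0]
gripper_width: -0.003
```

```bash
python3 -m handwheel '[[0.13,0.4,0,0,0,0,0],[0.15,0.5,0,0,0,0,0]]'
```

```text
clock: 6.2
eef_pos: [0.556, -0.0331, 0.1057]
tcp_rot: [0.004, 0.133, 0.991, -0.016]
wrist_force: [-3.7, -8.5, 3.8]
gripper_width: -0.001
```

```bash
python3 -m handwheel '[[0.1,0.4,0,0.8,0,0,0],[0.17,0.6,0,1.5,0,0,0]]'
```

```text
clock: 6.4
eef_pos: [0.5569, -0.0292, 0.1054]
tcp_rot: [0.002, 0.133, 0.991, -0.005]
wrist_force: [-3.9, -9.2, 2.0]
gripper_width: 0.002
```

```bash
python3 -m handwheel '[[0.1,0.4,0,0.5,0,0,0],[0.15,0.5,0,1,0,0,0]]'
```

```text
clock: 6.6
eef_pos: [0.5576, -0.0264, 0.105]
tcp_rot: [-0.0, 0.134, 0.991, 0.001]
wrist_force: [-3.0, -10.2, 2.1]
gripper_width: 0.001
```

```bash
python3 -m handwheel '[[-0.6,-2.2,0,0,0,0,0],[-1.2,-4.4,0.2,0,0,0,0],[-1.3,-4.4,0.2,0,0,0,0]]';python3 - <<'E'
from h import *
c="scene"
cam=manip.camera(c); cv2.imwrite(f"pics/{c}3.png",cv2.resize(cam["img"][170:240,210:350],None,fx=5,fy=5,interpolation=cv2.INTER_CUBIC))
for t in ["trigger_bar","post_grip","board_face"]:
        r=manip.spot_point(c,t)
        print(t,[(np.round(w(cam,d["xyz"]),4).tolist(),round(d["confidence"],2)) for d in r[:1]])
E
```

```text
clock: 6.9
eef_pos: [0.5442, -0.0712, 0.1065]
tcp_rot: [-0.001, 0.135, 0.991, 0.001]
wrist_force: [0.4, 0.2, 0.3]
gripper_width: 0.003
trigger_bar [([0.5517, -0.0432, 0.1207], 0.58)]
post_grip []
board_face [([0.6031, 0.1506, 0.0424], 0.41)]
```

View pics/scene3.png

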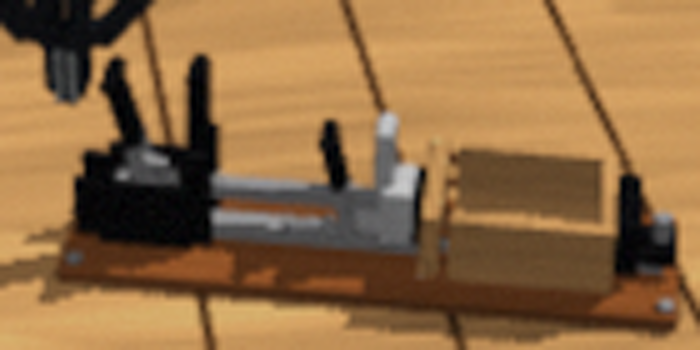

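Board (432,205) moved about 6 mm and a gap of about 5 mm to the box (447) remains. Third squeeze.

```bash
python3 -m handwheel '[[0.13,0.48,0,0,0,0,0],[0.26,0.97,-0.1,0,0,0,0],[0.4,1.45,-0.1,0,0,0,0],[0.53,1.93,-0.2,0,0,0,0]]'; python3 -m handwheel '[[0.13,0.48,-0.1,0.4,0,0,0],[0.26,0.97,-0.1,0.8,0,0,0]]'
```

```text
clock: 7.5
eef_pos: [0.5505, -0.0494, 0.1051]
tcp_rot: [0.0, 0.133, 0.991, 0.001]
wrist_force: [-0.6, -3.4, 2.6]
gripper_width: -0.004
clock: 7.7
eef_pos: [0.5528, -0.0413, 0.1049]
tcp_rot: [-0.001, 0.133, 0.991, 0.006]
wrist_force: [-4.4, -9.6, 5.4]
gripper_width: -0.002
```

```bash
python3 -m handwheel '[[0.1,0.35,0,0.8,0,0,0],[0.15,0.6,0,1.2,0,0,0]]'
```

```text
clock: 7.9
eef_pos: [0.5537, -0.0374, 0.105]
tcp_rot: [-0.003, 0.133, 0.991, 0.014]
wrist_force: [-3.2, -9.0, 3.1]
gripper_width: -0.003
```

```bash
python3 -m handwheel '[[0.08,0.3,0,0.8,0,0,0]]'
```

```text
clock: 8.0
eef_pos: [0.5539, -0.0365, 0.105]
tcp_rot: [-0.004, 0.134, 0.991, 0.019]
wrist_force: [-3.8, -8.4, 2.2]
gripper_width: -0.003
```

```bash
python3 -m handwheel '[[0.1,0.4,0,-0.5,0,0,0],[0.16,0.6,0,-1,0,0,0]]'
```

```text
clock: 8.2
eef_pos: [0.555, -0.033, 0.1052]
tcp_rot: [-0.004, 0.134, 0.991, 0.007]
wrist_force: [-3.0, -8.2, 3.6]
gripper_width: -0.002
```

```bash
python3 -m handwheel '[[0.1,0.4,0,-0.5,0,0,0]]'
```

```text
clock: 8.3
eef_pos: [0.5554, -0.0314, 0.1054]
tcp_rot: [-0.003, 0.135, 0.991, 0.0]
wrist_force: [-2.7, -9.4, 2.3]
gripper_width: -0.001
```

```bash
python3 -m handwheel '[[0.1,0.35,0,0,0,0,0],[0.12,0.45,0,0,0,0,0]]'
```

```text
clock: 8.5
eef_pos: [0.556, -0.0291, 0.1054]
tcp_rot: [-0.004, 0.135, 0.991, -0.002]
wrist_force: [-3.1, -9.4, 2.0]
gripper_width: 0.003
```

```bash
python3 -m handwheel '[[0.1,0.4,0,0,0,0,0],[0.1,0.4,0,0,0,0,0]]'
```

```text
clock: 8.7
eef_pos: [0.5562, -0.0283, 0.1055]
tcp_rot: [-0.005, 0.136, 0.991, -0.006]
wrist_force: [-2.6, -11.9, 3.0]
gripper_width: -0.002
```

```bash
python3 -m handwheel '[[0.04,0.15,0,0,0,0,0]]'
python3 - <<'E'
from h import *
c="scene"
cam=manip.camera(c); cv2.imwrite(f"pics/{c}4.png",cv2.resize(cam["img"][170:240,210:350],None,fx=5,fy=5,interpolation=cv2.INTER_CUBIC))
print(manip.get_obs()["wrist_force"])
E
```

```text
clock: 8.8
eef_pos: [0.5559, -0.0294, 0.1055]
tcp_rot: [-0.005, 0.137, 0.991, -0.009]
wrist_force: [-3.0, -7.6, 3.1]
gripper_width: 0.001
[-2.87866907 -9.15725598  3.02418674]
```

View pics/scene4.png

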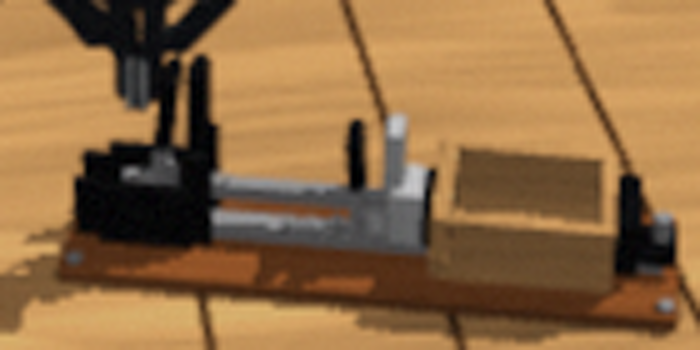

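The board now looks closed on the box (no gap at 445). I'll let the trigger return fully, then squeeze once more to check that it stalls early at a moderate force.

```bash
python3 -m handwheel '[[-0.6,-2.2,0,0.5,0,0,0],[-1.1,-4.2,0.1,1,0,0,0],[-1.1,-4.2,0.1,1,0,0,0]]'; python3 -m handwheel '[[0.13,0.48,0,0,0,0,0],[0.26,0.97,-0.1,0,0,0,0],[0.4,1.45,-0.1,0,0,0,0],[0.5,1.8,-0.2,0,0,0,0]]'; python3 -m handwheel '[[0.06,0.25,0,0,0,0,0]]';python3 -m handwheel '[[0.06,0.25,0,0,0,0,0]]'
```

```text
clock: 9.15
eef_pos: [0.5445, -0.0722, 0.106]
tcp_rot: [-0.007, 0.138, 0.99, 0.001]
wrist_force: [-0.6, -0.5, 1.2]
gripper_width: 0.001
clock: 9.55
eef_pos: [0.5501, -0.0534, 0.1045]
tcp_rot: [-0.006, 0.137, 0.991, 0.0]
wrist_force: [-1.0, -3.0, 2.7]
gripper_width: -0.002
clock: 9.65
eef_pos: [0.5509, -0.0505, 0.1047]
tcp_rot: [-0.006, 0.137, 0.991, -0.0]
wrist_force: [-2.3, -5.4, 3.2]
gripper_width: -0.003
clock: 9.75
eef_pos: [0.5513, -0.049, 0.105]
tcp_rot: [-0.006, 0.137, 0.991, -0.002]
wrist_force: [-3.0, -8.5, 4.5]
gripper_width: 0.0
```

```bash
python3 -m handwheel '[[0.06,0.25,0,0,0,0,0]]'
```

```text
clock: 9.85
eef_pos: [0.5514, -0.0485, 0.1052]
tcp_rot: [-0.007, 0.137, 0.991, -0.005]
wrist_force: [-3.6, -9.8, 2.9]
gripper_width: -0.0
```

```bash
python3 -m handwheel '[[0.07,0.28,0,0,0,0,0]]'
```

```text
clock: 9.95
eef_pos: [0.5515, -0.0483, 0.1054]
tcp_rot: [-0.007, 0.137, 0.991, -0.008]
wrist_force: [-3.1, -10.1, 3.0]
gripper_width: -0.001
```

```bash
python3 -m handwheel '[[0.08,0.3,0,0,0,0,0]]'
```

```text
clock: 10.05
eef_pos: [0.5515, -0.0482, 0.1055]
tcp_rot: [-0.008, 0.138, 0.99, -0.012]
wrist_force: [-3.4, -10.3, 2.2]
gripper_width: -0.001
```

```bash
python3 -m handwheel '[[0.1,0.4,0,0.5,0,0,0]]'
```

```text
clock: 10.15
eef_pos: [0.5516, -0.0475, 0.1056]
tcp_rot: [-0.009, 0.138, 0.99, -0.011]
wrist_force: [-4.0, -12.0, 2.3]
gripper_width: 0.002
```

```bash
python3 -m handwheel '[[0.12,0.45,0,0.5,0,0,0]]'
```

```text
clock: 10.25
eef_pos: [0.5517, -0.0469, 0.1057]
tcp_rot: [-0.01, 0.139, 0.99, -0.011]
wrist_force: [-5.1, -14.1, 3.2]
gripper_width: -0.0
```

```bash
python3 -m handwheel '[[-0.4,-1.5,0,0,0,0,0],[-0.9,-3.5,0.5,0.5,0,0,0],[-0.9,-3.5,4,1,0,0,0],[-0.9,-3.5,8,1,0,0,0]]'
python3 - <<'E'
from h import *
for c,(r0,r1,c0,c1) in {"scene":(170,240,210,350),"top":(155,225,180,310)}.items():
    cam=manip.camera(c); cv2.imwrite(f"pics/{c}5.png",cv2.resize(cam["img"][r0:r1,c0:c1],None,fx=5.5,fy=5.5,interpolation=cv2.INTER_CUBIC))
    for t in ["trigger_bar","release_bar","post_grip","pad_face","board_face","pencil_box"]:
        r=manip.spot_point(c,t)
        print(c,t,[(np.round(w(cam,d["xyz"]),4).tolist(),round(d["confidence"],2)) for d in r[:1]])
E
```

```text
clock: 10.65
eef_pos: [0.5412, -0.0813, 0.1837]
tcp_rot: [-0.014, 0.139, 0.99, -0.001]
wrist_force: [0.2, -0.2, 0.1]
gripper_width: 0.001
scene trigger_bar [([0.5504, -0.0423, 0.1142], 0.56)]
scene release_bar [([0.592, 0.1035, 0.0894], 0.39)]
scene post_grip [([0.5945, 0.1234, 0.0922], 0.78)]
scene pad_face [([0.6016, 0.1473, 0.0398], 0.59)]
scene board_face [([0.6044, 0.149, 0.0446], 0.7)]
scene pencil_box [([0.6233, 0.2054, 0.0156], 0.94)]
top trigger_bar [([0.6188, 0.4681, 0.003], 0.71)]
top release_bar [([0.5869, 0.1042, 0.089], 0.5)]
top post_grip [([0.594, 0.1265, 0.0891], 0.76)]
top pad_face [([0.6005, 0.1484, 0.0421], 0.78)]
top board_face [([0.6435, -0.3589, -0.0009], 0.63)]
top pencil_box [([0.6184, 0.2136, 0.017], 0.62)]
```

View pics/scene5.png

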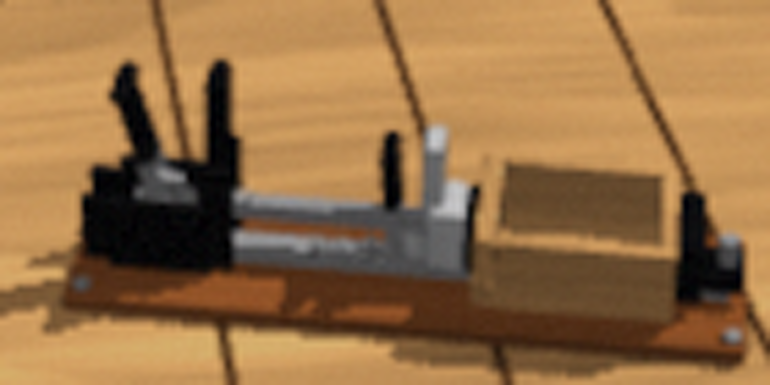

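View pics/top5.png

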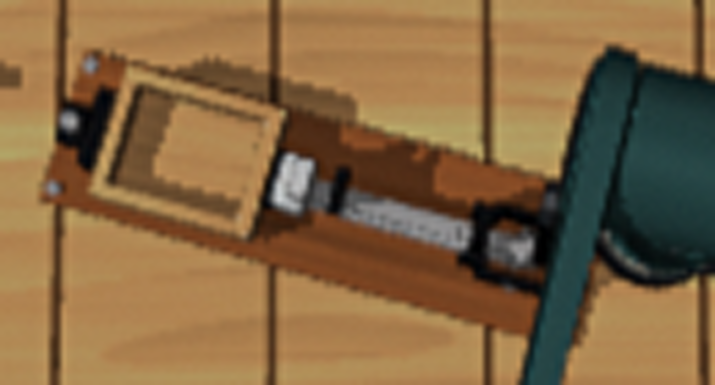

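Board home: the end board now sits flush on the box (scene crop about (490,240); top crop edge about (265,170)), and the trigger is sprung back at (125,80). The release lever (392,150) stands 22 mm from the post, so it is riding on a tooth as described. I'm moving above the lever and post with the fingers open.

```bash
python3 -m handwheel '[[1.0,3.9,0,0,-0.5,0.3,0.85],[2.0,7.9,0,0,-1,0.6,0.85],[3.1,11.9,0,0,-1.6,0.9,0.85],[4.1,15.9,0,0,-1.6,0.9,0.85],[5.1,19.8,0,0,-1.6,0.9,0.85],[5.1,19.8,0,0,-1.6,0.9,0.85],[5.1,19.8,-3,0,-1.6,0.9,0.85]]'
```

```text
clock: 12.05
eef_pos: [0.5967, 0.1177, 0.16]
tcp_rot: [0.007, 0.13, 0.992, 0.0]
wrist_force: [0.8, -0.1, -0.4]
gripper_width: 0.851
```

```bash
python3 -m handwheel '[[-0.2,0,-2,0,0.4,0,0.85],[-0.4,0,-5,0,0.8,0,0.85],[-0.4,0,-7,0,0.8,0,0.85],[-0.4,0,-8.4,0,0.8,0,0.85],[-0.4,0,-8.4,0,0.8,0,0.85]]'
python3 - <<'E'
from h import *
for c,(r0,r1,c0,c1) in {"scene":(150,240,210,350)}.items():
    cam=manip.camera(c); cv2.imwrite(f"pics/{c}6.png",cv2.resize(cam["img"][r0:r1,c0:c1],None,fx=5.5,fy=5.5,interpolation=cv2.INTER_CUBIC))
E
```

```text
clock: 12.55
eef_pos: [0.591, 0.1171, 0.0733]
tcp_rot: [-0.002, 0.13, 0.992, -0.001]
wrist_force: [-0.4, -0.4, -0.7]
gripper_width: 0.846
```

View pics/scene6.png

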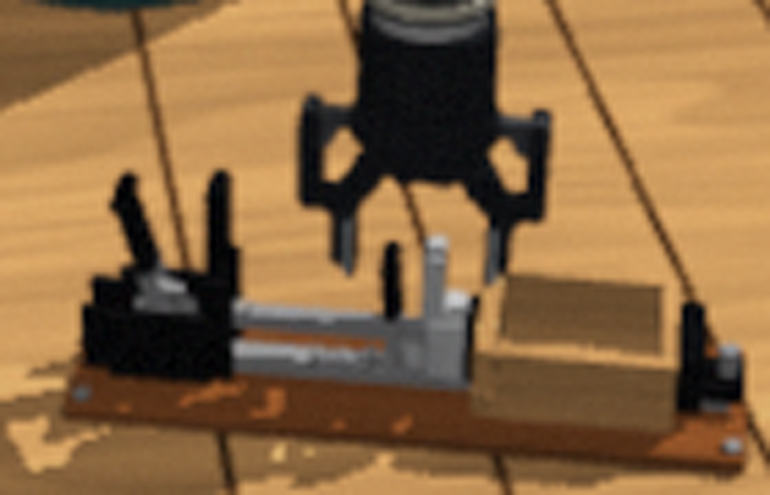

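The open fingers straddle the lever (392,280) and the post (436,270), and clear the board. Closing.

```bash
python3 -m handwheel '[[0.05,0.1,0.2,0,0,0,0.6],[0.05,0.1,0.2,0,0,0,0.4],[0.05,0.1,0.2,0,0,0,0.25],[0.05,0.1,0.2,0,0,0,0.2]]'
python3 - <<'E'
from h import *
for c,(r0,r1,c0,c1) in {"scene":(150,240,210,350)}.items():
    cam=manip.camera(c); cv2.imwrite(f"pics/{c}7.png",cv2.resize(cam["img"][r0:r1,c0:c1],None,fx=5.5,fy=5.5,interpolation=cv2.INTER_CUBIC))
E
```

```text
clock: 13.0
eef_pos: [0.5939, 0.1195, 0.0792]
tcp_rot: [0.001, 0.13, 0.992, 0.001]
wrist_force: [0.5, 3.9, 2.3]
gripper_width: 0.212
```

View pics/scene7.png

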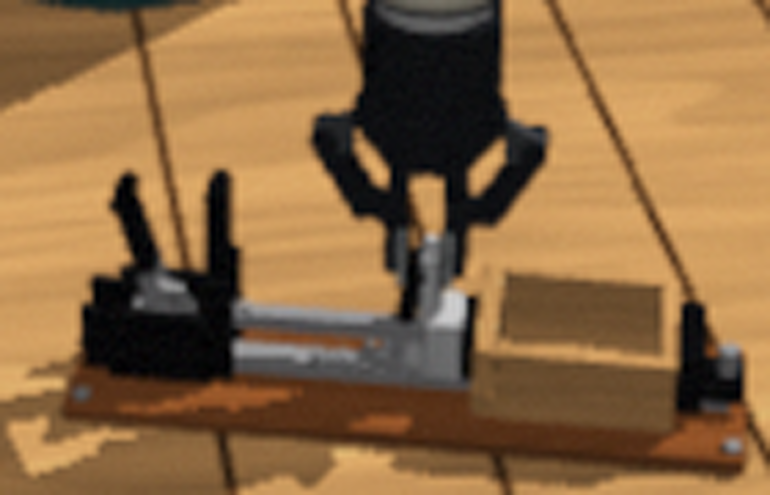

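```bash
python3 -m handwheel '[[0,0,0,0,0,0,0],[0,0,0,0,0,0,0]]'
```

```text
clock: 13.25
eef_pos: [0.594, 0.12, 0.0793]
tcp_rot: [0.001, 0.13, 0.992, 0.001]
wrist_force: [-0.1, 4.1, 1.0]
gripper_width: 0.185
```

```bash
python3 -m handwheel '[[-0.08,-0.3,0,0,0,0,0],[-0.18,-0.7,0,0,0,0,0],[-0.26,-0.97,0,0,0,0,0]]'
```

```text
clock: 13.55
eef_pos: [0.5914, 0.1109, 0.0793]
tcp_rot: [0.001, 0.13, 0.992, 0.002]
wrist_force: [1.6, 6.3, 1.5]
gripper_width: 0.185
```

Sliding at about 6 N, so I'll continue to the stop.

```bash
python3 -m handwheel '[[-0.1,-0.4,0,0,0,0,0],[-0.19,-0.7,0,0,0,0,0]]'; python3 -m handwheel '[[-0.1,-0.3,0,0,0,0,0]]'
```

```text
clock: 13.75
eef_pos: [0.5896, 0.1043, 0.0793]
tcp_rot: [0.001, 0.13, 0.992, 0.002]
wrist_force: [2.5, 4.7, 1.4]
gripper_width: 0.188
clock: 13.85
eef_pos: [0.5892, 0.1029, 0.0794]
tcp_rot: [0.002, 0.129, 0.992, 0.004]
wrist_force: [5.2, 12.2, -1.1]
gripper_width: 0.186
```

```bash
python3 -m handwheel '[[-0.08,-0.3,0,0,0,0,0]]'
python3 - <<'E'
from h import *
cam=manip.camera("top")
for t in ["post_grip"]:
        r=manip.spot_point("top",t)
        print(t,[(np.round(w(cam,d["xyz"]),4).tolist(),round(d["confidence"],2)) for d in r[:1]])
E
```

```text
clock: 13.95
eef_pos: [0.5892, 0.1029, 0.0793]
tcp_rot: [0.003, 0.129, 0.992, 0.008]
wrist_force: [4.5, 13.8, -2.3]
gripper_width: 0.185
post_grip []
```

The jaw has come up against its stop: force rose to 13 N with no motion, after 17.8 mm of travel, which agrees with the post's forward travel of about 18 mm. Releasing and rising.

```bash
python3 -m handwheel '[[-0.05,-0.2,0,0,0,0,0.3],[-0.05,-0.2,0,0,0,0,0.6],[-0.05,-0.2,0,0,0,0,0.85],[-0.05,-0.2,0,0,0,0,0.85],[0,0,3,0,0,0,0.85],[0,0,7,0,0,0,0.85],[0,0,11,0,0,0,0.85]]';  python3 -m handwheel '[[-3,0,3,0,0,0,0.85],[-7,2,5,0,0,0,0.85],[-11,5,7,0,0,0,0.85],[-15,8,7,0,0,0,0.85],[-19,11,7,0,0,0,0.85],[-19,15,7,0,0,0,0.85]]'
python3 - <<'E'
from h import *
for c,(r0,r1,c0,c1) in {"scene":(170,240,210,350),"top":(155,225,180,310)}.items():
    cam=manip.camera(c); save(cam,c+"8f"); cv2.imwrite(f"pics/{c}8.png",cv2.resize(cam["img"][r0:r1,c0:c1],None,fx=5.5,fy=5.5,interpolation=cv2.INTER_CUBIC))
    for t in ["trigger_bar","release_bar","post_grip","pad_face","board_face","pencil_box","mug","jar","sharpener"]:
        r=manip.spot_point(c,t)
        print(c,t,[(np.round(w(cam,d["xyz"]),4).tolist(),round(d["confidence"],2)) for d in r[:1]])
E
```

```text
clock: 14.75
eef_pos: [0.5887, 0.1029, 0.1898]
tcp_rot: [0.002, 0.129, 0.992, 0.007]
wrist_force: [0.9, 0.4, 0.2]
gripper_width: 0.852
clock: 15.35
eef_pos: [0.3946, 0.2527, 0.2606]
tcp_rot: [0.002, 0.129, 0.992, 0.007]
wrist_force: [1.3, -0.3, 0.6]
gripper_width: 0.854
scene trigger_bar [([0.551, -0.0425, 0.1188], 0.44)]
scene release_bar [([0.5859, 0.074, 0.0859], 0.42)]
scene post_grip [([0.5926, 0.1059, 0.0951], 0.72)]
scene pad_face [([0.5931, 0.1302, 0.0397], 0.87)]
scene board_face []
scene pencil_box [([0.6224, 0.2067, 0.0155], 0.81)]
scene mug [([0.6373, -0.3574, 0.0024], 0.92)]
scene jar [([0.5034, -0.366, -0.0033], 0.81)]
scene sharpener [([0.6186, 0.4735, 0.0014], 0.72)]
top trigger_bar [([0.5472, -0.0431, 0.1214], 0.38)]
top release_bar [([0.5798, 0.0758, 0.0854], 0.39)]
top post_grip [([0.5898, 0.1073, 0.0904], 0.73)]
top pad_face [([0.5984, 0.1286, 0.0413], 0.72)]
top board_face [([0.6025, 0.1499, 0.0445], 0.63)]
top pencil_box [([0.6214, 0.2108, 0.0164], 0.66)]
top mug [([0.6408, -0.3551, -0.0008], 0.62)]
top jar [([0.4963, -0.3661, -0.0025], 0.69)]
top sharpener [([0.62, 0.2101, 0.0158], 0.68)]
```

View pics/scene8.png

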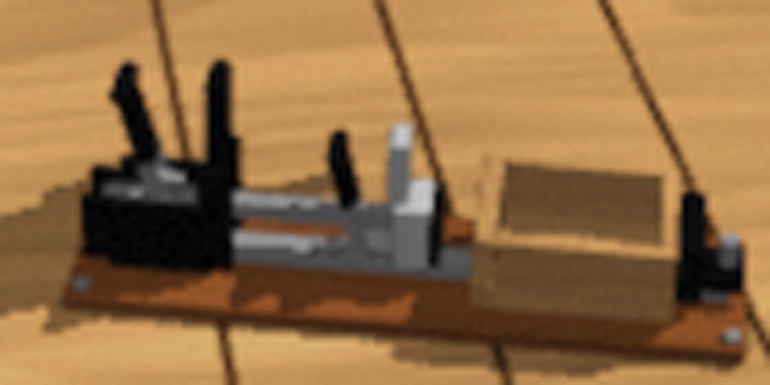

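View pics/top8.png

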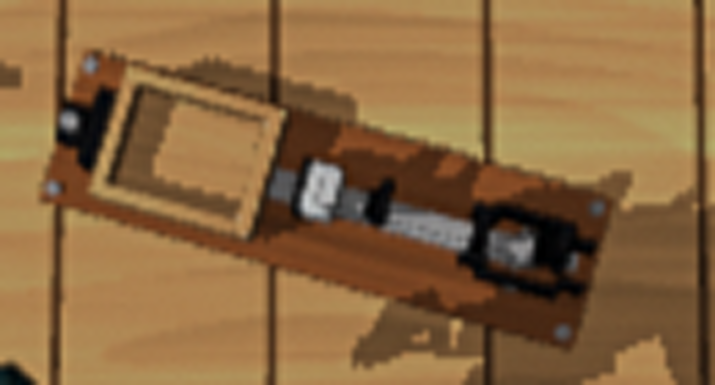

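Run:
```python
import cv2,numpy as np
a=cv2.imread("pics/scene0.png");b=cv2.imread("pics/scene8f.png");m=cv2.imread("pics/scene5.png")
for n,(r0,r1,c0,c1) in {"jaw":(190,222,265,292),"lever":(190,206,266,277),"trigger":(180,200,226,240),"mugjar":(180,255,110,155),"sharp":(185,225,375,415)}.items():
    print(n,np.round(cv2.phaseCorrelate(np.float64(a[r0:r1,c0:c1].mean(2)),np.float64(b[r0:r1,c0:c1].mean(2))),2), np.abs(a[r0:r1,c0:c1].astype(int)-b[r0:r1,c0:c1]).mean().round(2))
```

```text
Traceback (most recent call last):
ValueError: setting an array element with a sequence. The requested array has an inhomogeneous shape after 1 dimensions. The detected shape was (2,) + inhomogeneous part.
```

Run:
```python
import cv2,numpy as np
a=cv2.imread("pics/scene0.png");b=cv2.imread("pics/scene8f.png")
for n,(r0,r1,c0,c1) in {"jaw":(190,222,265,292),"lever":(190,206,266,277),"trigger":(180,200,226,240),"mugjar":(180,255,110,155),"sharp":(185,225,375,415)}.items():
    print(n,cv2.phaseCorrelate(np.float64(a[r0:r1,c0:c1].mean(2)),np.float64(b[r0:r1,c0:c1].mean(2))), np.abs(a[r0:r1,c0:c1].astype(int)-b[r0:r1,c0:c1]).mean().round(2))
```

```text
jaw ((0.3484045836903089, 0.1889958541258654), 0.8419669450833018) 6.91
lever ((-0.48181313301443396, -0.8643763592010707), 0.546186285208308) 20.03
trigger ((0.8434404428854396, -0.2635049822974196), 0.6059992113538004) 21.05
mugjar ((0.4601591828631939, 0.3649528762345753), 0.9335650305487002) 7.59
sharp ((-0.03539211497188788, -0.081739685022864), 1.0174737538118128) 2.69
```

Run:
```python
import cv2,numpy as np
a=cv2.imread("pics/scene0.png");b=cv2.imread("pics/scene8f.png")
f=lambda i,r0,r1,c0,c1,k:cv2.resize(i[r0:r1,c0:c1],None,fx=k,fy=k,interpolation=cv2.INTER_NEAREST)
p=np.vstack([np.hstack([f(i,178,226,222,298,5),f(i,180,254,112,157,240/74)[:240,:140]]) for i in (a,b)])
print(p.shape);cv2.imwrite("pics/cmp.png",p)
```

```text
(480, 520, 3)
```

View pics/cmp.png

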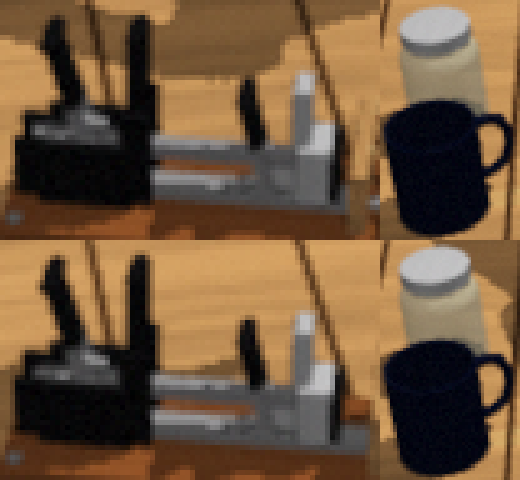

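Before (top) and after (bottom) match. The trigger (55,20 / 55,260), lever (247,85 / 247,325), thumb post (303,80 / 303,320), mug and jar are all in the same place, and only the arm's shadow differs. Handing in.

```bash
python3 -c "
from rig import manip
print(manip.sign_off(), manip.get_obs()['clock'])"
```

```text
the job is handed in; nothing more can be done
the job is handed in; nothing more can be done
```

The end board is pressed home on the pencil box and the jaw is back at its start. The job was handed in a little after 15 s on the robot's clock, out of the 72 s allowed.

- **Pressing:** I pushed the trigger with shut fingers for three squeezes. A fourth stalled early, just past the idle part, as expected once the board is home. The push on the bar reached about 15 N in that stall check, a little above the 12 to 14 N called ample but under the 18 N crush limit. It also touched about 16 N at the end of the first squeeze, most likely the trigger's own stop, while the pad was still short of the board.
- **Release:** I pinched the release lever against the thumb post and slid the jaw back 17.8 mm. There the force rose to about 14 N with no further motion, which I took as the stop. The fingers then opened and the arm moved clear.
- **Last checks:** The board looks flush on the box in both cameras. The trigger, lever, post, mug and jar match the first pictures pixel for pixel by eye. For the sharpener, the two scene pictures showed no shift.
- **Checks that disagreed:** An automatic image comparison gave shifts of up to a pixel for the trigger, lever, mug and jar. I put this down to the arm's shadow after viewing them side by side. In the last pictures the network mistook the box for the sharpener in the top view and missed the board face in the scene view.

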